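# Deburr the inside edge of a cut sink waste tube

## Robot

A 7-joint arm with a two-finger parallel gripper is mounted at the origin on a cart in front of the work surface, level with it; the furniture and walls round the work are solid. World frame = base frame: x ahead of the robot, y to its left, z up, the work surface at z = 0. Lengths are in m, angles in rad, forces in N, time in s.
With the tool pointing down it reaches from about 0.4 to 0.85 m from the base axis. Payload 4.5 kg.
Tool frame: the origin (TCP) lies at the very end of the fingers, on their centre line; the grasp point (between the pads) lies 19 mm behind it (r.grip_point_offset is the distance from the TCP to the grasp point, in m); y points along the fingers, x is the direction in which the jaws open and shut, and the axes are right-handed (so a half turn about y gives the same grasp; the last joint's range is limited). The gripper opens to 88 mm and grips with 3 to 60 N. Pads are 18 mm wide; open, the fingers measure 123 mm over their backs; the gripper's body (75 mm by 187 mm) begins 45 mm behind the grasp point.
Start: joints at [1.347, 0.689, -0.195, 1.565, 0.157, 0.902, -0.215], TCP at [0.159, -0.604, 0.239] pointing down, gripper open.
Joint ranges: [-3.01, 3.01], [-0.46, 2.08], [-1.47, 1.51], [0.13, 2.56], [-1, 4.14], [0.04, 2.09], [-2.66, 2.66]. Speed limits (rad/s): [2.57, 2.57, 3.14, 3.14, 3.14, 3.14, 3.14].

## Interface

Orientations are given as a unit quaternion [x, y, z, w].
In Python, from plant import get_state, snapshot, camera_params, job, r gives the robot as it stands.
- The arm moves only by the tool carry_out, never from a script. Its arguments are lists of equal length, an entry for each row: "offset": the shift along the world's x, y, z in m, a list of three; "twist": the turn about the world's z in degrees. In form: {"offset": [[tx, ty, tz], ...], "twist": [twist, ...]}. A call has 1 to 8 rows; each row shifts and turns the commanded pose from where the row before left it; what a row does not reach is not made up. A row lasts 1/8 s, in which the tool goes at most 62.5 mm and 10.7 degrees, less where a joint would pass 70% of its speed; a pose out of reach is approached as far as the arm can. A call with a gripper value outside its range is refused whole. "grip" is the finger opening in m, from 0 to 0.0881, set as the call begins (left out, the last holds). The fingers move at their own pace and stop on an object; "newtons" is the grip in N (left out, the last holds). Time passes only in rows, so rows that do not move let the fingers close. It gives the time, the measured TCP pose, the force and the opening at its end, in the units of the state.
- get_state(): the state, without advancing time (a new reading comes with each control period).
- snapshot(name): name is "side" or "top"; returns the picture (400x640x3 uint8, red, green, blue); there is no depth.
- camera_params(name): a dict with "camera_matrix" (3x3 intrinsics, pixels), "eye" and "orientation" of the camera in the world. Camera axes: x right, y up, looking along -z (the intrinsics and any distortion apply to the point x, -y, -z); pixel columns grow to the right and rows downward; lengths in m; the calibration is good to about 2 mm. A picture is of the moment at which its call begins. camera_params takes no time and is no camera call.
- job.finish_job(): hands the job in, once; it reports no verdict.
The state is a dict: "clock": time; "q": joint angles; "qd": joint speeds; "joint_torque": joint torques, N m; "tool_pos": TCP position; "eef_rot": TCP orientation; "contact_force": force on the tool from outside, world axes, zero at the start; "moment": the same for the moment, N m; "opening": opening from 0.0 (shut) to 1.0 (fully open).
Only numpy, scipy, OpenCV 4.12 (cv2) and the standard library are available. Lean on these libraries where they do the work, as an engineer would, in place of code of your own. Each camera call takes 0.05 s, during which the arm holds its last target. There are 200 camera calls.

## Task

The brass waste tube for the sink has just been cut and is held upright in the pipe vise. Take the hand deburrer out of its wooden stand and run its cone round the tube's inside edge in one full circle: start at the side of the vise screw, go clockwise seen from above and end at the screw side again, keeping a light, steady pressure on the edge without ever forcing it. Then put the deburrer back in its stand, cone down and fully home, let go, and leave the slip nut, the mug and the tomato where they are.

Things in the scene. Friction and masses are not known exactly. Their poses are not given: they have to be found in the camera images.
- vise: Grey bench pipe vise fixed to the worktop, 172 x 96 x 48 mm high, gripping an upright brass tube. Origin: on the worktop, on the tube's axis. Its -x axis points to the clamping screw, +x to the fixed jaw, z up. Clockwise from above, from the screw side: -x, +y, +x, -y. The inside edge wants 3 to 9 N of pressure from the cone; over 12 N spoils it
- tube_axis (a point): Point on the axis of the brass tube, level with the tops of the vise jaws, 48 mm above the worktop. Tube: bore 50 mm, wall 2 mm, open and hollow, rigid, cannot shift sideways. How far it stands out of the jaws differs each time: its rim lies 65 to 87 mm above the worktop; it was sawn by hand and is up to 3 mm higher on one side, any side. None of this is reported: see or feel it
- vise_screw (a point): Middle of the T-bar of the clamping screw (84 mm wide, 29 mm above the worktop, 113 mm from the tube's axis): marks the screw side
- deburrer: Hand deburrer, loose, 0.10 to 0.18 kg, 113 mm long, standing cone down in the stand. Origin at the cone's point, z up along the handle. It is run round the edge upright, without turning it: the handle moves in a circle inside the tube with the cone's flank on the inside edge. With the axis kept on such a circle, lowering the tool presses the cone on the edge
- deburrer_handle (a point): Middle of the deburrer's blue square handle (24 x 24 mm, from 48 to 112 mm above the cone's point, flat sides facing the deburrer's x and y); 80 mm above the point. Grasp here across two flat sides
- deburrer_tip (a point): Point of the steel cone: 4 mm diameter here, 28 mm diameter 12 mm further up (flank 45 degrees from the axis), then a 28 mm collar to 40 mm, a 20 mm neck to 48 mm. The edge must be touched by the cone, not the collar: tool axis 13.5 to 22 mm from the tube's axis (17 mm when the cone touches half-way up)
- stand: Fixed block of light wood, 84 x 84 x 55 mm high; origin on the worktop under its centre. Round 32 mm hole in the middle of its top, 45 mm deep. The deburrer stands in it with the cone's point on the hole's floor, 10 mm above the worktop, the middle of its handle 90 mm above the worktop
- nut_center (a point): Middle of a loose white plastic slip nut (ring), 78 mm across, 20 mm high, lying flat; to be left alone
- mug_center (a point): Middle of a loose purple mug, 82 mm across without its handle, 94 mm high; to be left alone
- tomato_center (a point): Middle of a loose tomato, 77 mm across, 72 mm high; to be left alone
There are look-alikes about, which are no part of the job. What is shaped like the stand but pink is not meant.

How it is judged:
By the outcome, as a careful person would: the job done as asked, in the order asked, and still so for the second after the job is handed in, with the robot touching nothing.
It also fails if it takes over 72 s, if anything falls off the work surface, if the arm or the gripper's body presses on something with over 40 N, if the wrist force passes 120 N, or if a joint passes its speed limit or range.

## Working session

There is one attempt and no reset: what is moved stays moved. The work goes in short steps, Python scripts to look and compute and a tool call to move; the robot and the scene stay as the last step left them, time stands still between calls to the robot, and variables do not carry over. Pictures are saved under pics/ and viewed, about 8 in all and at most 12, crops included, and the job is handed in when it is done.

Besides the shell and the picture viewer there is one more tool, called after ">>>" as a command line: name --pt "numbers of a row" for each row, then --argument value for the rest. carry_out: Moves the arm, as the interface text tells. Its arguments: {"type":"object","properties":{"offset":{"type":"array"},"twist":{"type":"array"},"grip":{"type":"number"},"newtons":{"type":"number"}},"required":["offset","twist"]}

```bash
mkdir -p pics; cat > h.py <<'E'
import numpy as np, cv2
from plant import get_state, snapshot, camera_params, job, r
from scipy.spatial.transform import Rotation as R
def snap(n,f,crop=None,s=1):
    im=snapshot(n)[:,:,::-1]
    cv2.imwrite('pics/raw_'+f,im)
    if crop: a,b,c,d=crop; im=im[b:d,a:c]
    cv2.imwrite('pics/'+f,cv2.resize(im,None,fx=s,fy=s,interpolation=cv2.INTER_CUBIC))
def ray(n,u,v):
    p=camera_params(n);K=np.array(p['camera_matrix']);o=np.array(p['orientation'])
    M=o if o.shape==(3,3) else R.from_quat(o).as_matrix()
    d=np.linalg.inv(K)@[u,v,1]; return np.array(p['eye']),M@(d*[1,-1,-1])
def at(n,u,v,z):
    e,d=ray(n,u,v); return e+d*(z-e[2])/d[2]
def proj(n,P):
    p=camera_params(n);K=np.array(p['camera_matrix']);o=np.array(p['orientation'])
    M=o if o.shape==(3,3) else R.from_quat(o).as_matrix()
    c=(M.T@(np.array(P)-p['eye']))*[1,-1,-1]; c=K@c; return c[:2]/c[2]
E
python3 - <<'E'
from h import *
snap('top','t1.png',None,1.25); snap('side','s1.png',None,1.25)
for n in('top','side'):print(camera_params(n))
s=get_state();print({k:np.round(v,3) for k,v in s.items()},r.grip_point_offset)
E
```

```text
{'camera_matrix': array([[423.51571862,   0.        , 325.64522048],
       [  0.        , 423.51571862, 203.98921546],
       [  0.        ,   0.        ,   1.        ]]), 'eye': array([0.46949043, 0.02215506, 1.13705208]), 'orientation': array([ 0.01321184, -0.01547523, -0.69883476,  0.71499367])}
{'camera_matrix': array([[440.19639996,   0.        , 322.65265147],
       [  0.        , 440.19639996, 196.55195177],
       [  0.        ,   0.        ,   1.        ]]), 'eye': array([ 0.41387724, -0.76732946,  0.77487495]), 'orientation': array([ 0.40683131, -0.02380849, -0.03899639,  0.91235998])}
{'clock': np.float64(0.1), 'q': array([ 1.347,  0.69 , -0.195,  1.566,  0.157,  0.903, -0.215]), 'qd': array([-0.   , -0.001, -0.   , -0.005, -0.   , -0.001, -0.002]), 'joint_torque': array([-2.0000e-03, -5.2850e+01, -1.2710e+00, -1.5384e+01, -5.3000e-02,
        2.0000e-03,  0.0000e+00]), 'tool_pos': array([ 0.159, -0.604,  0.238]), 'eef_rot': array([-0.56 ,  0.432, -0.431,  0.56 ]), 'contact_force': array([ 0.169, -1.2  , -0.185]), 'moment': array([ 0.008,  0.024, -0.012]), 'opening': np.float64(1.0)} 0.0187
```

View pics/t1.png

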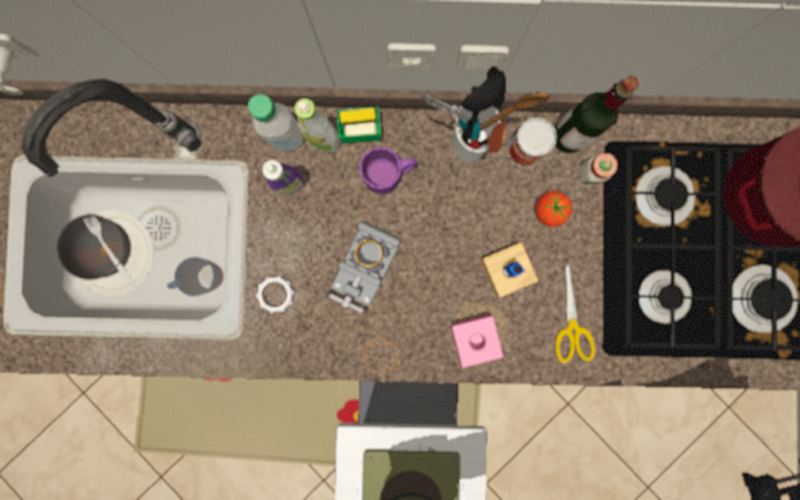

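View pics/s1.png

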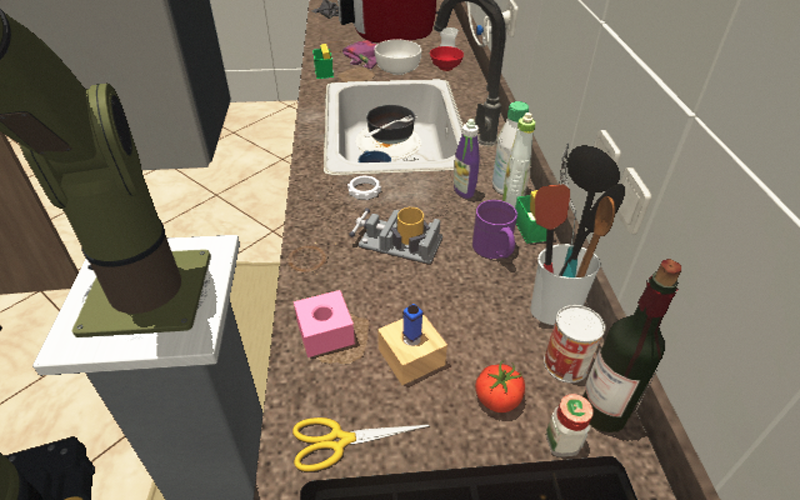

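The top view shows the wooden stand with the deburrer at about (511,269), the vise tube at (370,252) and the screw T-bar towards the lower left at (347,300). The pink decoy is at (477,341). In the side view the tube is at (410,220) and the handle at (412,320). I'll enlarge both areas.

```bash
python3 - <<'E'
import cv2
t=cv2.imread('pics/raw_t1.png')[165:285,255:445];s=cv2.imread('pics/raw_s1.png')[155:310,275:375]
cv2.imwrite('pics/t2.png',cv2.resize(t,None,fx=4,fy=4,interpolation=cv2.INTER_CUBIC))
a=cv2.resize(s[:60],None,fx=6,fy=6,interpolation=cv2.INTER_CUBIC)
cv2.imwrite('pics/s2.png',cv2.resize(s,None,fx=3.8,fy=3.8,interpolation=cv2.INTER_CUBIC))
E
```

```text
(no output)
```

View pics/t2.png

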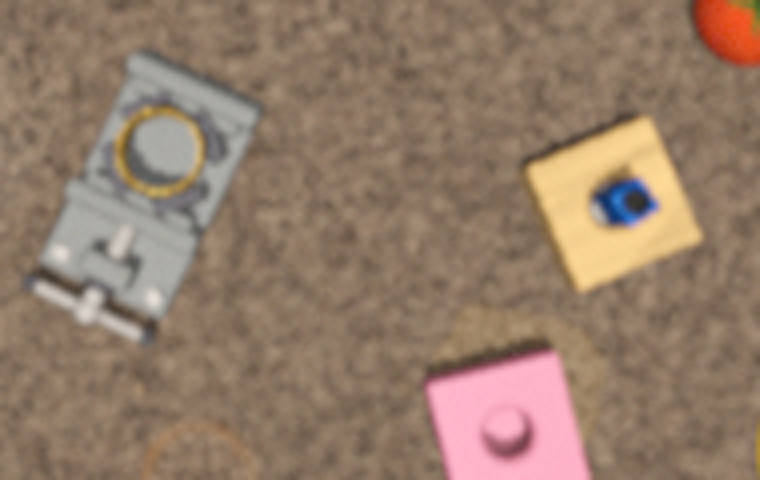

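View pics/s2.png

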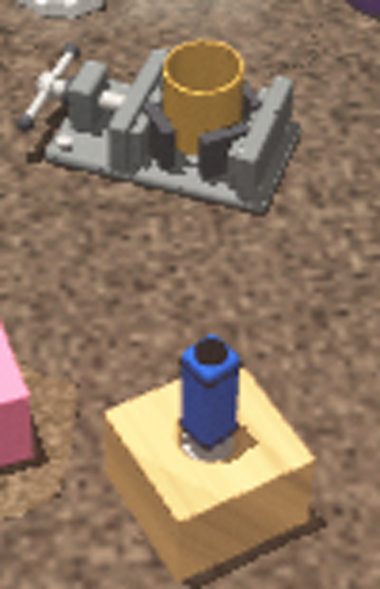

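```bash
cat >> h.py <<'E'
T=lambda u,v:(255+(u+.5)/4-.5,165+(v+.5)/4-.5)
S=lambda u,v:(275+(u+.5)/3.8-.5,155+(v+.5)/3.8-.5)
def tri(a,b):
    e,d=ray('top',*a);f,g=ray('side',*b)
    A=np.stack([d,-g],1);x=np.linalg.lstsq(A,f-e,rcond=None)[0]
    p,q=e+d*x[0],f+g*x[1]; return (p+q)/2,np.linalg.norm(p-q)
E
python3 - <<'E'
from h import *
np.set_printoptions(precision=4,suppress=True)
print('rim',tri(T(160,151),S(204,66)))
for z in(.065,.076,.087):print(z,at('top',*T(160,151),z)[:2],at('side',*S(204,66),z)[:2])
print('bar',tri(T(91,307),S(47,87)),at('top',*T(91,307),.029))
print('hand',tri(T(636,201),S(210,351)),at('top',*T(636,201),.123),at('side',*S(210,351),.123))
c=[at('top',*T(*p),.055) for p in((525,163),(652,115),(702,240),(580,292))];print('stand',np.array(c)[:,:2],np.mean(c,0),[np.linalg.norm(c[i]-c[i-1]) for i in range(4)])
c=[at('side',*S(*p),.055) for p in((108,412),(316,458),(183,520))];print(np.array(c)[:,:2],(c[0]+c[1])/2)
ha=[at('side',*S(*p),.122) for p in((181,360),(212,335),(241,360),(210,383))];print('handletop',np.array(ha)[:,:2],np.mean(ha,0))
# rim height from crude ellipse extremes
print(R.from_quat(get_state()['eef_rot']).as_matrix())
E
```

```text
rim (array([0.5149, 0.0969, 0.0779]), np.float64(0.00024127959282345022))
0.065 [0.5153 0.0979] [0.5169 0.1129]
0.076 [0.5149 0.0971] [0.5153 0.0993]
0.087 [0.5144 0.0963] [0.5137 0.0856]
bar (array([0.4121, 0.1429, 0.0285]), np.float64(0.003967715311018057)) [0.4141 0.1428 0.029 ]
hand (array([ 0.4888, -0.1922,  0.1214]), np.float64(0.0012744580981541144)) [ 0.4894 -0.1919  0.123 ] [ 0.488  -0.1936  0.123 ]
stand [[ 0.5134 -0.1349]
 [ 0.5461 -0.2158]
 [ 0.4668 -0.2488]
 [ 0.4319 -0.1714]] [ 0.4896 -0.1927  0.055 ] [np.float64(0.08928642532330637), np.float64(0.08716651386849168), np.float64(0.0858511349382088), np.float64(0.08491478505724659)]
[[ 0.4351 -0.1736]
 [ 0.5448 -0.2144]
 [ 0.4698 -0.2486]] [ 0.4899 -0.194   0.055 ]
handletop [[ 0.4726 -0.1976]
 [ 0.4903 -0.1817]
 [ 0.5034 -0.2001]
 [ 0.4859 -0.2142]] [ 0.4881 -0.1984  0.122 ]
[[ 0.2551 -0.0005  0.9669]
 [-0.9669  0.0015  0.2551]
 [-0.0016 -1.     -0.0001]]
```

The tube axis is near (0.515, 0.097) with the rim at about 0.078. The bar is 111 mm from it (expected 113). The handle is near (0.489, -0.193) with its flats at about -51°/39°. I'll move above the deburrer now.

>>> carry_out --pt "0.02 0.025 0" --pt "0.04 0.045 0" --pt "0.04 0.045 0" --pt "0.04 0.045 0" --pt "0.04 0.045 0" --pt "0.04 0.045 0" --pt "0.04 0.045 0" --pt "0.03 0.045 0" --twist '[3,3,3,3,3,3,3,3]' --grip 0.06 --newtons 50

```text
clock: 1.1
tool_pos: [0.4509, -0.2625, 0.2386]
eef_rot: [-0.638, 0.305, -0.305, 0.638]
contact_force: [0.8, -0.6, 0.2]
opening: 0.681
```

>>> carry_out --pt "0.03 0.04 0" --pt "0.01 0.031 0" --pt "0 0 -0.02" --pt "0 0 -0.02" --pt "0 0 0" --twist '[0,0,0,0,0]'

```text
clock: 1.72
tool_pos: [0.4882, -0.1929, 0.1975]
eef_rot: [0.638, -0.307, 0.304, -0.637]
contact_force: [-0.4, -0.3, 0.5]
opening: 0.681
```

```bash
python3 - <<'E'
from h import *
s=get_state();print(s['clock'],s['tool_pos'],s['contact_force'],s['opening'])
snap('side','s3.png',(290,195,390,295),5);cv2.imwrite('pics/t3.png',0*cv2.imread('pics/s3.png'))
snap('top','t3.png',(355,165,455,265),5)
a=cv2.imread('pics/s3.png');b=cv2.imread('pics/t3.png');cv2.imwrite('pics/st3.png',cv2.resize(np.hstack([a,b]),(800,400)))
E
```

```text
1.725 [ 0.48817708 -0.19294222  0.19746777] [-0.43194113 -0.3354719   0.48964543] 0.6810128713658221
```

View pics/st3.png

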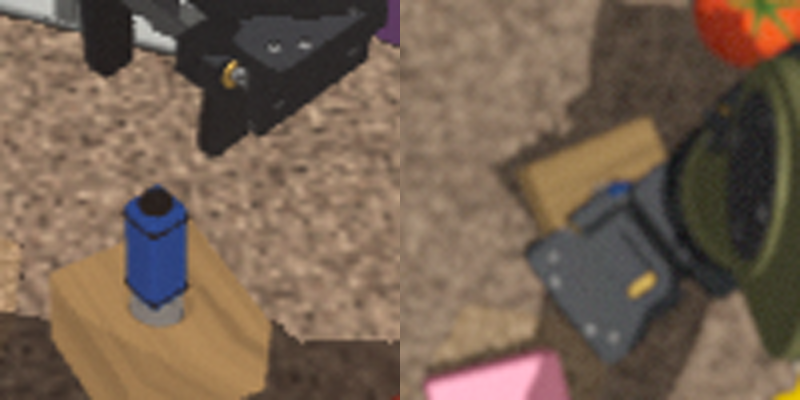

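The side crop shows the fingers above the handle, straddling it. The handle's top corners are at (125,208), (155,187), (187,205) and (157,227). I'll work out its angle and centre from those.

```bash
python3 - <<'E'
from h import *
P=[at('side',290+u/4,195+v/4,.122)[:2] for u,v in((125,208),(155,187),(187,205),(157,227))]
for i in range(4):
    d=P[i]-P[i-1];print(np.degrees(np.arctan2(d[1],d[0])).round(1),np.linalg.norm(d).round(4))
print(np.mean(P,0))
# bottom-of-handle corner (z=.058) & project where I think
for yaw in (-45,-51,-57):
    c,s=np.cos(np.radians(yaw)),np.sin(np.radians(yaw))
    print(yaw,[((proj('side',[.489+.012*(a*c-b*s),-.193+.012*(a*s+b*c),.122])-[290,195])*4).round(0) for a,b in((1,1),(1,-1),(-1,-1),(-1,1))])
E
```

```text
137.0 0.0198
38.1 0.0205
-42.1 0.0196
-141.3 0.0208
[ 0.48645905 -0.19168279]
-45 [array([196., 206.]), array([165., 235.]), array([127., 210.]), array([158., 183.])]
-51 [array([196., 209.]), array([161., 235.]), array([127., 208.]), array([161., 183.])]
-57 [array([196., 212.]), array([158., 234.]), array([127., 205.]), array([165., 183.])]
```

>>> carry_out --pt "0 0.001 -0.02" --pt "0 0 -0.03" --pt "0 0 -0.03" --pt "0 0 -0.02" --pt "0 0 -0.015" --pt "0 0 -0.01" --pt "0 0 0" --twist '[3,0,0,0,0,0,0]'

```text
clock: 2.7
tool_pos: [0.4894, -0.1924, 0.0736]
eef_rot: [0.645, -0.289, 0.289, -0.645]
contact_force: [-0.3, -0.6, 0.5]
opening: 0.679
```

>>> carry_out --pt "0 0 0" --pt "0 0 0" --pt "0 0 0" --pt "0 0 0" --pt "0 0 0" --twist '[0,0,0,0,0]' --grip 0.01 --newtons 50

```text
clock: 3.32
tool_pos: [0.4895, -0.1924, 0.0739]
eef_rot: [0.645, -0.289, 0.289, -0.645]
contact_force: [0.2, -0.5, 1.7]
opening: 0.267
```

>>> carry_out --pt "0 0 0.005" --pt "0 0 0.015" --pt "0 0 0.025" --pt "0 0 0.025" --pt "0 0 0.02" --pt "0 0 0.01" --pt "0 0 0" --pt "0 0 0" --twist '[0,0,0,0,0,0,0,0]'

```text
clock: 4.32
tool_pos: [0.4888, -0.1923, 0.1732]
eef_rot: [0.645, -0.289, 0.288, -0.645]
contact_force: [-0.2, 0.1, -1.5]
opening: 0.268
```

>>> carry_out --pt "0.001 0.02 0" --pt "0.001 0.045 0" --pt "0.002 0.055 0" --pt "0.002 0.055 0" --pt "0.002 0.055 0" --pt "0.002 0.045 0" --pt "0 0.022 0" --pt "0 0 0" --twist '[0,0,0,0,0,0,0,0]'

```text
clock: 5.32
tool_pos: [0.4988, 0.1067, 0.1731]
eef_rot: [-0.646, 0.288, -0.287, 0.646]
contact_force: [0.2, -0.8, -1.2]
opening: 0.267
```

```bash
python3 - <<'E'
from h import *
s=get_state();print(s['clock'],s['tool_pos'],s['contact_force'],s['opening'])
snap('side','s4.png',(270,120,370,220),6)
x,y,z=s['tool_pos']
print('exp tip px',(proj('side',[x,y,z-.0639])-[270,120])*6,'collar top',(proj('side',[x,y,z-.0239])-[270,120])*6,'scale mm/px')
E
```

```text
5.325 [0.49881253 0.10674346 0.17305097] [ 0.20401341 -0.75095991 -1.22231889] 0.2669239673988778
exp tip px [310.27149509 240.37638829] collar top [311.28571923 161.54220898] scale mm/px
```

View pics/s4.png

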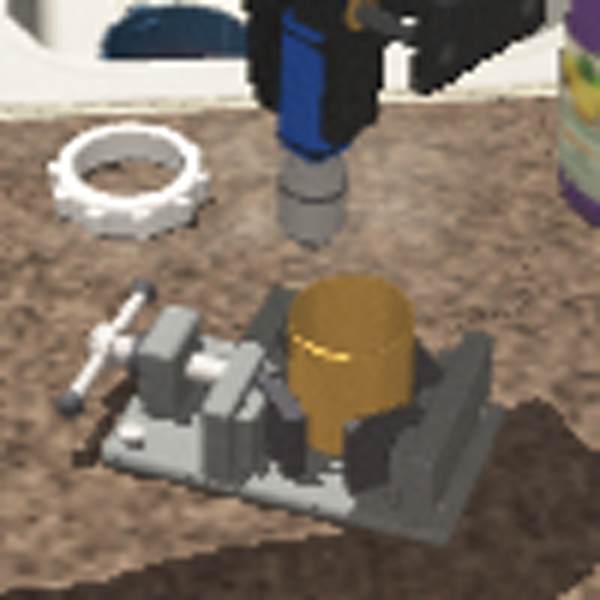

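The tip is at (312,243), where I expected it, so the tool hangs straight in the grip. The tube rim is centred near (351,317). I'll move to the screw-side start point and go down to about 7 mm above the expected contact.

>>> carry_out --pt "0.001 -0.003 -0.008" --pt "0 0 -0.01" --pt "0 0 -0.008" --pt "0 0 -0.004" --pt "0 0 0" --pt "0 0 0" --twist '[0,0,0,0,0,0]'

```text
clock: 6.12
tool_pos: [0.5005, 0.1018, 0.1439]
eef_rot: [-0.645, 0.289, -0.289, 0.646]
contact_force: [0.1, -0.4, -1.3]
opening: 0.269
```

>>> carry_out --pt "0 0 -0.001" --pt "0 0 -0.001" --pt "0 0 0" --pt "0 0 0" --twist '[0,0,0,0]'

```text
clock: 6.62
tool_pos: [0.5004, 0.1017, 0.1418]
eef_rot: [-0.645, 0.289, -0.289, 0.645]
contact_force: [-0.5, -0.7, -2.6]
opening: 0.263
```

>>> carry_out --pt "0 0 -0.001" --pt "0 0 -0.001" --pt "0 0 0" --twist '[0,0,0]'

```text
clock: 7.0
tool_pos: [0.5003, 0.1016, 0.1396]
eef_rot: [0.645, -0.289, 0.289, -0.645]
contact_force: [-0.4, -0.9, -1.0]
opening: 0.267
```

>>> carry_out --pt "-0.001 0.0025 -0.001" --pt "0 0 0" --pt "0 0 0" --twist '[0,0,0]'

```text
clock: 7.38
tool_pos: [0.4994, 0.1042, 0.1387]
eef_rot: [0.645, -0.289, 0.289, -0.645]
contact_force: [-1.0, -0.1, -1.7]
opening: 0.269
```

>>> carry_out --pt "0 0 -0.001" --pt "0 0 0" --pt "0 0 0" --twist '[0,0,0]'

```text
clock: 7.75
tool_pos: [0.4994, 0.1041, 0.1377]
eef_rot: [0.645, -0.289, 0.289, -0.645]
contact_force: [0.1, 0.3, -0.4]
opening: 0.27
```

>>> carry_out --pt "0 0 -0.001" --pt "0 0 0" --pt "0 0 0" --twist '[0,0,0]'

```text
clock: 8.12
tool_pos: [0.4994, 0.1042, 0.1367]
eef_rot: [-0.645, 0.289, -0.289, 0.645]
contact_force: [-0.3, 0.2, -1.2]
opening: 0.272
```

>>> carry_out --pt "0 0 -0.0005" --pt "0 0 0" --pt "0 0 0" --twist '[0,0,0]'

```text
clock: 8.5
tool_pos: [0.4994, 0.1041, 0.1362]
eef_rot: [0.645, -0.289, 0.289, -0.645]
contact_force: [-0.2, -0.1, -1.5]
opening: 0.268
```

>>> carry_out --pt "0 0 -0.0005" --pt "0 0 0" --pt "0 0 0" --twist '[0,0,0]'

```text
clock: 8.88
tool_pos: [0.4994, 0.1042, 0.1357]
eef_rot: [0.645, -0.289, 0.289, -0.645]
contact_force: [0.8, -0.5, -0.5]
opening: 0.269
```

>>> carry_out --pt "0 0 -0.0005" --pt "0 0 0" --pt "0 0 0" --twist '[0,0,0]'

```text
clock: 9.25
tool_pos: [0.4995, 0.1041, 0.1353]
eef_rot: [-0.645, 0.289, -0.289, 0.645]
contact_force: [-0.0, -0.6, -0.9]
opening: 0.27
```

>>> carry_out --pt "0 0 -0.0005" --pt "0 0 0" --pt "0 0 0" --twist '[0,0,0]'

```text
clock: 9.62
tool_pos: [0.4996, 0.1041, 0.1348]
eef_rot: [-0.645, 0.289, -0.289, 0.645]
contact_force: [0.7, -0.4, 0.8]
opening: 0.272
```

>>> carry_out --pt "0 0 -0.0005" --pt "0 0 0" --pt "0 0 0" --twist '[0,0,0]'

```text
clock: 10.0
tool_pos: [0.4997, 0.1041, 0.1344]
eef_rot: [-0.645, 0.289, -0.289, 0.646]
contact_force: [1.3, -1.3, 2.3]
opening: 0.268
```

>>> carry_out --pt "0 0 -0.0005" --pt "0 0 0" --pt "0 0 0" --twist '[0,0,0]'

```text
clock: 10.38
tool_pos: [0.4999, 0.104, 0.134]
eef_rot: [-0.645, 0.289, -0.289, 0.646]
contact_force: [2.2, -2.3, 4.5]
opening: 0.268
```

Contact is at about 6 N, with roughly 4 N per mm of commanded depth. I'll compute the circle's row steps (clockwise from 155.7°, radius 17 mm).

```bash
python3 - <<'E'
import numpy as np
a=np.radians(155.2-3.75*np.arange(0,6*17+1)); P=np.round(np.c_[17.2*np.cos(a),17.2*np.sin(a)],1)
D=np.diff(P,axis=0)/1000
for k in range(17):print(k,round(155.2-22.5*(k+1),1),' '.join(f'[{x:.4f},{y:.4f}]' for x,y in D[6*k:6*k+6]))
E
```

```text
0 132.7 [0.0005,0.0010] [0.0006,0.0010] [0.0006,0.0009] [0.0007,0.0009] [0.0007,0.0009] [0.0008,0.0007]
1 110.2 [0.0009,0.0008] [0.0009,0.0007] [0.0009,0.0006] [0.0010,0.0005] [0.0010,0.0005] [0.0011,0.0004]
2 87.7 [0.0010,0.0004] [0.0011,0.0003] [0.0011,0.0002] [0.0011,0.0001] [0.0012,0.0001] [0.0011,0.0000]
3 65.2 [0.0011,-0.0001] [0.0011,-0.0002] [0.0011,-0.0002] [0.0011,-0.0003] [0.0011,-0.0003] [0.0010,-0.0005]
4 42.7 [0.0010,-0.0005] [0.0010,-0.0006] [0.0009,-0.0006] [0.0009,-0.0007] [0.0009,-0.0007] [0.0007,-0.0008]
5 20.2 [0.0008,-0.0009] [0.0007,-0.0009] [0.0006,-0.0009] [0.0005,-0.0010] [0.0005,-0.0010] [0.0004,-0.0011]
6 -2.3 [0.0004,-0.0010] [0.0003,-0.0011] [0.0002,-0.0011] [0.0001,-0.0011] [0.0001,-0.0012] [0.0000,-0.0011]
7 -24.8 [-0.0001,-0.0011] [-0.0002,-0.0011] [-0.0002,-0.0011] [-0.0003,-0.0011] [-0.0003,-0.0011] [-0.0005,-0.0010]
8 -47.3 [-0.0005,-0.0010] [-0.0006,-0.0010] [-0.0006,-0.0009] [-0.0007,-0.0009] [-0.0007,-0.0009] [-0.0008,-0.0007]
9 -69.8 [-0.0009,-0.0008] [-0.0009,-0.0007] [-0.0009,-0.0006] [-0.0010,-0.0005] [-0.0010,-0.0005] [-0.0011,-0.0004]
10 -92.3 [-0.0010,-0.0004] [-0.0011,-0.0003] [-0.0011,-0.0002] [-0.0011,-0.0001] [-0.0012,-0.0001] [-0.0011,0.0000]
11 -114.8 [-0.0011,0.0001] [-0.0011,0.0002] [-0.0011,0.0002] [-0.0011,0.0003] [-0.0011,0.0003] [-0.0010,0.0005]
12 -137.3 [-0.0010,0.0005] [-0.0010,0.0006] [-0.0009,0.0006] [-0.0009,0.0007] [-0.0009,0.0007] [-0.0007,0.0008]
13 -159.8 [-0.0008,0.0009] [-0.0007,0.0009] [-0.0006,0.0009] [-0.0005,0.0010] [-0.0005,0.0010] [-0.0004,0.0011]
14 -182.3 [-0.0004,0.0010] [-0.0003,0.0011] [-0.0002,0.0011] [-0.0001,0.0011] [-0.0001,0.0012] [0.0000,0.0011]
15 -204.8 [0.0001,0.0011] [0.0002,0.0011] [0.0002,0.0011] [0.0003,0.0011] [0.0003,0.0011] [0.0005,0.0010]
16 -227.3 [0.0005,0.0010] [0.0006,0.0010] [0.0006,0.0009] [0.0007,0.0009] [0.0007,0.0009] [0.0008,0.0007]
```

>>> carry_out --pt "0 0 0" --pt "0 0 0" --twist '[0,0]'

```text
clock: 10.62
tool_pos: [0.4999, 0.1041, 0.134]
eef_rot: [-0.645, 0.289, -0.289, 0.646]
contact_force: [2.1, -1.9, 5.8]
opening: 0.266
```

>>> carry_out --pt "0.0005 0.001 0.0003" --pt "0.0006 0.001 0" --pt "0.0006 0.0009 0" --twist '[0,0,0]'

```text
clock: 11.0
tool_pos: [0.5006, 0.1052, 0.1339]
eef_rot: [0.646, -0.289, 0.289, -0.644]
contact_force: [1.5, -4.5, 4.0]
opening: 0.268
```

>>> carry_out --pt "0.0007 0.0009 0" --pt "0.0007 0.0009 0" --pt "0.0008 0.0007 0" --twist '[0,0,0]'

```text
clock: 11.38
tool_pos: [0.5023, 0.107, 0.1337]
eef_rot: [0.647, -0.29, 0.289, -0.644]
contact_force: [0.4, -6.5, 4.1]
opening: 0.27
```

>>> carry_out --pt "0.0009 0.0008 0.0004" --pt "0.0009 0.0007 0.0001" --pt "0.0009 0.0006 0" --twist '[0,0,0]'

```text
clock: 11.75
tool_pos: [0.5042, 0.1091, 0.1339]
eef_rot: [0.647, -0.29, 0.289, -0.643]
contact_force: [-0.2, -6.9, 3.6]
opening: 0.268
```

>>> carry_out --pt "0.001 0.0005 0.0004" --pt "0.001 0.0005 0.0002" --pt "0.0011 0.0004 0.0001" --twist '[0,0,0]'

```text
clock: 12.12
tool_pos: [0.5075, 0.1118, 0.1347]
eef_rot: [0.647, -0.29, 0.288, -0.644]
contact_force: [-1.1, -4.7, 2.0]
opening: 0.272
```

>>> carry_out --pt "0.001 0.0004 0.0001" --pt "0.0011 0.0003 0.0001" --pt "0.0011 0.0002 0" --twist '[0,0,0]'

```text
clock: 12.5
tool_pos: [0.51, 0.1129, 0.1348]
eef_rot: [0.647, -0.29, 0.288, -0.644]
contact_force: [-2.4, -5.9, 3.5]
opening: 0.265
```

>>> carry_out --pt "0.0011 0.0001 0.0003" --pt "0.0012 0.0001 0.0002" --pt "0.0011 0 0.0001" --twist '[0,0,0]'

```text
clock: 12.88
tool_pos: [0.5149, 0.1143, 0.1358]
eef_rot: [0.646, -0.289, 0.288, -0.645]
contact_force: [-3.3, -3.3, 1.9]
opening: 0.268
```

>>> carry_out --pt "0.0011 -0.0001 0.0001" --pt "0.0011 -0.0002 0.0001" --pt "0.0011 -0.0002 0" --twist '[0,0,0]'

```text
clock: 13.25
tool_pos: [0.5189, 0.1141, 0.1363]
eef_rot: [-0.645, 0.289, -0.289, 0.646]
contact_force: [-4.2, -2.7, 1.5]
opening: 0.267
```

>>> carry_out --pt "0.0011 -0.0003 0" --pt "0.0011 -0.0003 0.0001" --pt "0.001 -0.0005 0" --twist '[0,0,0]'

```text
clock: 13.62
tool_pos: [0.5223, 0.1129, 0.1364]
eef_rot: [-0.645, 0.289, -0.289, 0.646]
contact_force: [-3.2, -1.4, 1.1]
opening: 0.27
```

>>> carry_out --pt "0.001 -0.0005 -0.0003" --pt "0.001 -0.0006 -0.0001" --pt "0.0009 -0.0006 0" --twist '[0,0,0]'

```text
clock: 14.0
tool_pos: [0.5249, 0.111, 0.1359]
eef_rot: [0.645, -0.289, 0.289, -0.645]
contact_force: [-4.2, -0.5, 2.4]
opening: 0.267
```

>>> carry_out --pt "0.0009 -0.0007 -0.0002" --pt "0.0009 -0.0007 -0.0001" --pt "0.0007 -0.0008 0" --twist '[0,0,0]'

```text
clock: 14.38
tool_pos: [0.5268, 0.109, 0.1356]
eef_rot: [0.646, -0.289, 0.288, -0.645]
contact_force: [-5.8, 0.1, 3.8]
opening: 0.266
```

>>> carry_out --pt "0.0008 -0.0009 0.0001" --pt "0.0007 -0.0009 0" --pt "0.0006 -0.0009 0" --twist '[0,0,0]'

```text
clock: 14.75
tool_pos: [0.5289, 0.1066, 0.1356]
eef_rot: [0.646, -0.289, 0.288, -0.645]
contact_force: [-5.2, -0.4, 2.4]
opening: 0.267
```

>>> carry_out --pt "0.0005 -0.001 0" --pt "0.0005 -0.001 0" --pt "0.0004 -0.0011 0" --twist '[0,0,0]'

```text
clock: 15.12
tool_pos: [0.5304, 0.1041, 0.1356]
eef_rot: [-0.645, 0.289, -0.288, 0.646]
contact_force: [-6.0, 1.0, 3.8]
opening: 0.268
```

>>> carry_out --pt "0.0004 -0.001 0.0003" --pt "0.0003 -0.0011 0.0001" --pt "0.0002 -0.0011 0" --twist '[0,0,0]'

```text
clock: 15.5
tool_pos: [0.5318, 0.1012, 0.1361]
eef_rot: [-0.645, 0.289, -0.288, 0.646]
contact_force: [-4.7, 2.7, 3.0]
opening: 0.264
```

>>> carry_out --pt "0.0001 -0.0011 0.0001" --pt "0.0001 -0.0012 0" --pt "0 -0.0011 0" --twist '[0,0,0]'

```text
clock: 15.88
tool_pos: [0.5327, 0.0971, 0.1364]
eef_rot: [-0.645, 0.288, -0.289, 0.646]
contact_force: [-4.1, 2.8, 2.4]
opening: 0.267
```

>>> carry_out --pt "-0.0001 -0.0011 0" --pt "-0.0002 -0.0011 0" --pt "-0.0002 -0.0011 0" --twist '[0,0,0]'

```text
clock: 16.25
tool_pos: [0.5323, 0.093, 0.1364]
eef_rot: [-0.645, 0.289, -0.289, 0.646]
contact_force: [-1.9, 2.7, 1.9]
opening: 0.269
```

>>> carry_out --pt "-0.0003 -0.0011 -0.0002" --pt "-0.0003 -0.0011 -0.0001" --pt "-0.0005 -0.001 0" --twist '[0,0,0]'

```text
clock: 16.62
tool_pos: [0.531, 0.0897, 0.136]
eef_rot: [-0.645, 0.289, -0.289, 0.646]
contact_force: [-1.1, 3.2, 2.0]
opening: 0.264
```

>>> carry_out --pt "-0.0005 -0.001 -0.0003" --pt "-0.0006 -0.001 -0.0001" --pt "-0.0006 -0.0009 -0.0001" --twist '[0,0,0]'

```text
clock: 17.0
tool_pos: [0.5291, 0.0869, 0.1355]
eef_rot: [-0.645, 0.289, -0.289, 0.646]
contact_force: [-1.3, 3.3, 2.3]
opening: 0.272
```

>>> carry_out --pt "-0.0007 -0.0009 -0.0002" --pt "-0.0007 -0.0009 -0.0001" --pt "-0.0008 -0.0007 -0.0001" --twist '[0,0,0]'

```text
clock: 17.38
tool_pos: [0.527, 0.0846, 0.1352]
eef_rot: [-0.645, 0.289, -0.289, 0.646]
contact_force: [-0.2, 3.9, 3.3]
opening: 0.268
```

>>> carry_out --pt "-0.0009 -0.0008 -0.0001" --pt "-0.0009 -0.0007 -0.0001" --pt "-0.0009 -0.0006 0" --twist '[0,0,0]'

```text
clock: 17.75
tool_pos: [0.5244, 0.0825, 0.1349]
eef_rot: [-0.645, 0.289, -0.289, 0.646]
contact_force: [0.8, 5.1, 2.5]
opening: 0.269
```

>>> carry_out --pt "-0.001 -0.0005 -0.0001" --pt "-0.001 -0.0005 -0.0001" --pt "-0.0011 -0.0004 0" --twist '[0,0,0]'

```text
clock: 18.12
tool_pos: [0.5217, 0.081, 0.1348]
eef_rot: [-0.645, 0.288, -0.289, 0.646]
contact_force: [1.5, 3.9, 2.5]
opening: 0.267
```

>>> carry_out --pt "-0.001 -0.0004 -0.0001" --pt "-0.0011 -0.0003 -0.0001" --pt "-0.0011 -0.0002 0" --twist '[0,0,0]'

```text
clock: 18.5
tool_pos: [0.519, 0.0801, 0.1348]
eef_rot: [-0.645, 0.288, -0.29, 0.646]
contact_force: [2.3, 4.5, 1.7]
opening: 0.267
```

>>> carry_out --pt "-0.0011 -0.0001 -0.0001" --pt "-0.0012 -0.0001 0" --pt "-0.0011 0 0" --twist '[0,0,0]'

```text
clock: 18.88
tool_pos: [0.5153, 0.0796, 0.1346]
eef_rot: [-0.645, 0.288, -0.29, 0.646]
contact_force: [3.2, 4.5, 2.6]
opening: 0.268
```

>>> carry_out --pt "-0.0011 0.0001 0" --pt "-0.0011 0.0002 0" --pt "-0.0011 0.0002 0" --twist '[0,0,0]'

```text
clock: 19.25
tool_pos: [0.5113, 0.08, 0.1344]
eef_rot: [-0.645, 0.289, -0.289, 0.645]
contact_force: [4.1, 2.3, 2.9]
opening: 0.272
```

>>> carry_out --pt "-0.0011 0.0003 -0.0001" --pt "-0.0011 0.0003 0" --pt "-0.001 0.0005 0" --twist '[0,0,0]'

```text
clock: 19.62
tool_pos: [0.5081, 0.081, 0.1343]
eef_rot: [0.645, -0.289, 0.289, -0.645]
contact_force: [3.8, 1.8, 2.9]
opening: 0.268
```

>>> carry_out --pt "-0.001 0.0005 -0.0001" --pt "-0.001 0.0006 0" --pt "-0.0009 0.0006 0" --twist '[0,0,0]'

```text
clock: 20.0
tool_pos: [0.5055, 0.0824, 0.1342]
eef_rot: [0.645, -0.289, 0.29, -0.645]
contact_force: [5.2, 1.8, 2.1]
opening: 0.271
```

>>> carry_out --pt "-0.0009 0.0007 0" --pt "-0.0009 0.0007 0" --pt "-0.0007 0.0008 0" --twist '[0,0,0]'

```text
clock: 20.38
tool_pos: [0.5032, 0.0841, 0.1343]
eef_rot: [0.645, -0.289, 0.29, -0.645]
contact_force: [6.0, 1.0, 2.3]
opening: 0.268
```

>>> carry_out --pt "-0.0008 0.0009 0.0001" --pt "-0.0007 0.0009 0" --pt "-0.0006 0.0009 0" --twist '[0,0,0]'

```text
clock: 20.75
tool_pos: [0.5011, 0.0863, 0.1344]
eef_rot: [0.646, -0.289, 0.29, -0.645]
contact_force: [6.2, 0.1, 2.7]
opening: 0.265
```

>>> carry_out --pt "-0.0005 0.001 0.0002" --pt "-0.0005 0.001 0" --pt "-0.0004 0.0011 0" --twist '[0,0,0]'

```text
clock: 21.12
tool_pos: [0.4995, 0.0887, 0.1345]
eef_rot: [0.646, -0.289, 0.29, -0.644]
contact_force: [5.5, -2.3, 2.9]
opening: 0.268
```

>>> carry_out --pt "-0.0004 0.001 0.0001" --pt "-0.0003 0.0011 0" --pt "-0.0002 0.0011 0" --twist '[0,0,0]'

```text
clock: 21.5
tool_pos: [0.4983, 0.0913, 0.1345]
eef_rot: [0.646, -0.289, 0.29, -0.644]
contact_force: [4.6, -2.1, 2.9]
opening: 0.268
```

>>> carry_out --pt "-0.0001 0.0011 0" --pt "-0.0001 0.0012 0" --pt "0 0.0011 0" --twist '[0,0,0]'

```text
clock: 21.88
tool_pos: [0.4978, 0.0942, 0.1344]
eef_rot: [0.647, -0.289, 0.29, -0.643]
contact_force: [4.4, -2.8, 3.2]
opening: 0.27
```

>>> carry_out --pt "0.0001 0.0011 0" --pt "0.0002 0.0011 0" --pt "0.0002 0.0011 0" --twist '[0,0,0]'

```text
clock: 22.25
tool_pos: [0.4978, 0.0969, 0.1343]
eef_rot: [0.647, -0.29, 0.29, -0.643]
contact_force: [3.6, -3.9, 3.3]
opening: 0.269
```

>>> carry_out --pt "0.0003 0.0011 0.0001" --pt "0.0003 0.0011 0" --pt "0.0005 0.001 0" --twist '[0,0,0]'

```text
clock: 22.62
tool_pos: [0.4982, 0.0996, 0.1343]
eef_rot: [0.647, -0.29, 0.29, -0.642]
contact_force: [3.8, -4.7, 2.4]
opening: 0.264
```

>>> carry_out --pt "0.0005 0.001 0.0001" --pt "0.0006 0.001 0" --pt "0.0006 0.0009 0" --twist '[0,0,0]'

```text
clock: 23.0
tool_pos: [0.4994, 0.1032, 0.1342]
eef_rot: [0.647, -0.29, 0.289, -0.643]
contact_force: [2.5, -4.5, 0.9]
opening: 0.265
```

>>> carry_out --pt "0.0007 0.0009 -0.0001" --pt "0.0007 0.0009 0.0002" --pt "0.0008 0.0007 0.0001" --twist '[0,0,0]'

```text
clock: 23.38
tool_pos: [0.5013, 0.1065, 0.1343]
eef_rot: [0.647, -0.29, 0.289, -0.643]
contact_force: [0.9, -4.6, 2.1]
opening: 0.269
```

The measured position is now about 10° past the screw side. I'll lift off towards the tube's axis and head back to the stand.

>>> carry_out --pt "0.001 -0.001 0.003" --pt "0.001 -0.001 0.008" --pt "0 0 0.012" --pt "0 0 0.012" --pt "0 0 0.004" --pt "0 0 0" --twist '[0,0,0,0,0,0]'

```text
clock: 24.12
tool_pos: [0.5054, 0.1076, 0.1744]
eef_rot: [-0.645, 0.289, -0.289, 0.646]
contact_force: [0.3, -0.6, -1.9]
opening: 0.269
```

```bash
python3 - <<'E'
from h import *
s=get_state();print(s['clock'],s['tool_pos'],s['contact_force'],s['opening'])
snap('side','s5.png',(270,120,370,220),6)
x,y,z=s['tool_pos']
print('exp tip px',(proj('side',[x,y,z-.0639])-[270,120])*6)
E
```

```text
24.125 [0.50540795 0.10761826 0.17438212] [ 0.32444029 -0.59046627 -1.90998498] 0.2686345892970775
exp tip px [325.91157434 235.82331149]
```

View pics/s5.png

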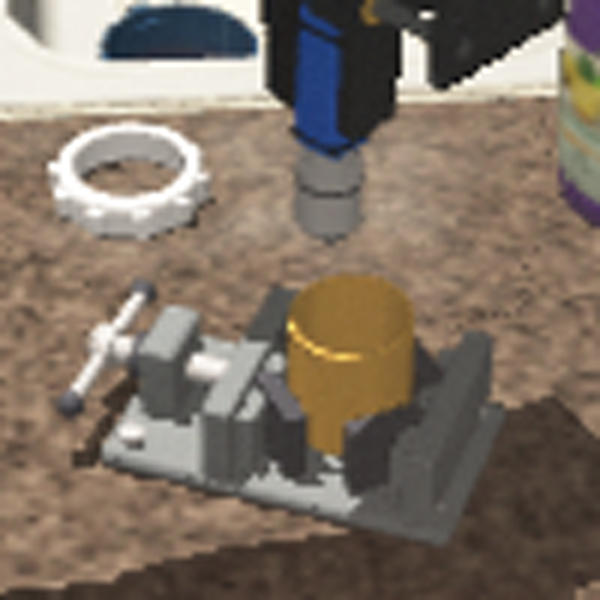

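The tip is at (329,239), with the same small shift from the expected position as before, so the tool hasn't slipped. I'm going back over the stand.

>>> carry_out --pt "-0.001 -0.02 0" --pt "-0.002 -0.045 0" --pt "-0.003 -0.055 0" --pt "-0.003 -0.055 0" --pt "-0.003 -0.055 0" --pt "-0.003 -0.045 0" --pt "-0.001 -0.025 0" --pt "0 0 0" --twist '[0,0,0,0,0,0,0,0]'

```text
clock: 25.18
tool_pos: [0.4884, -0.1949, 0.1734]
eef_rot: [0.645, -0.291, 0.29, -0.644]
contact_force: [0.9, 0.1, -2.0]
opening: 0.267
```

>>> carry_out --pt "0 0 0" --pt "0 0 0" --twist '[0,0]'

```text
clock: 25.42
tool_pos: [0.4896, -0.1906, 0.1739]
eef_rot: [-0.646, 0.288, -0.288, 0.646]
contact_force: [0.7, 0.6, -1.4]
opening: 0.271
```

>>> carry_out --pt "0 0 -0.01" --pt "0 0 -0.015" --pt "0 0 -0.01" --pt "0 0 0" --pt "0 0 0" --twist '[0,0,0,0,0]'

```text
clock: 26.05
tool_pos: [0.4894, -0.1925, 0.1389]
eef_rot: [-0.645, 0.289, -0.289, 0.645]
contact_force: [0.1, 0.1, -1.3]
opening: 0.27
```

>>> carry_out --pt "0 0 -0.006" --pt "0 0 -0.008" --pt "0 0 -0.006" --pt "0 0 -0.005" --pt "0 0 0" --pt "0 0 0" --twist '[0,0,0,0,0,0]'

```text
clock: 26.8
tool_pos: [0.4894, -0.1925, 0.114]
eef_rot: [-0.645, 0.289, -0.289, 0.645]
contact_force: [0.0, -0.5, -1.1]
opening: 0.272
```

>>> carry_out --pt "0 0 -0.01" --pt "0 0 -0.012" --pt "0 0 -0.01" --pt "0 0 -0.004" --pt "0 0 0" --pt "0 0 0" --twist '[0,0,0,0,0,0]'

```text
clock: 27.55
tool_pos: [0.4895, -0.1925, 0.0781]
eef_rot: [-0.645, 0.289, -0.289, 0.645]
contact_force: [0.1, -1.1, -2.1]
opening: 0.27
```

>>> carry_out --pt "0 0 -0.001" --pt "0 0 -0.001" --pt "0 0 -0.001" --pt "0 0 -0.0005" --pt "0 0 0" --pt "0 0 0" --twist '[0,0,0,0,0,0]'

```text
clock: 28.3
tool_pos: [0.4893, -0.1924, 0.0745]
eef_rot: [-0.645, 0.289, -0.289, 0.645]
contact_force: [1.0, 0.0, -0.7]
opening: 0.267
```

>>> carry_out --pt "0 0 -0.0005" --pt "0 0 -0.0005" --pt "0 0 0" --pt "0 0 0" --twist '[0,0,0,0]'

```text
clock: 28.8
tool_pos: [0.4894, -0.1925, 0.0738]
eef_rot: [0.645, -0.289, 0.289, -0.645]
contact_force: [-0.6, 0.1, 5.6]
opening: 0.272
```

The tip is on the hole floor (z force jumped to 5.6 N at the same height as the pick-up). Releasing.

>>> carry_out --pt "0 0 0.0003" --pt "0 0 0" --pt "0 0 0" --pt "0 0 0" --pt "0 0 0" --twist '[0,0,0,0,0]' --grip 0.06

```text
clock: 29.42
tool_pos: [0.4893, -0.1925, 0.0737]
eef_rot: [0.645, -0.289, 0.289, -0.645]
contact_force: [-0.5, 0.8, -0.1]
opening: 0.681
```

>>> carry_out --pt "0 0 0.01" --pt "0 0 0.02" --pt "0 0 0.03" --pt "0 0 0.04" --pt "0 0 0.04" --pt "0 0 0.02" --pt "0 0 0" --pt "0 0 0" --twist '[0,0,0,0,0,0,0,0]'

```text
clock: 30.42
tool_pos: [0.4886, -0.1924, 0.2331]
eef_rot: [0.646, -0.289, 0.288, -0.645]
contact_force: [-0.5, 0.2, 0.0]
opening: 0.683
```

```bash
python3 - <<'E'
from h import *
s=get_state();print(s['clock'],s['tool_pos'],s['contact_force'],s['opening'])
snap('side','s6.png',(230,110,430,310),3)
print('exp handle top',(proj('side',[.489,-.193,.122])-[230,110])*3)
E
```

```text
30.425 [ 0.48857123 -0.19237118  0.23313523] [-0.52030353  0.20764772  0.02174799] 0.6826653797029778
exp handle top [301.06200783 411.2494095 ]
```

View pics/s6.png

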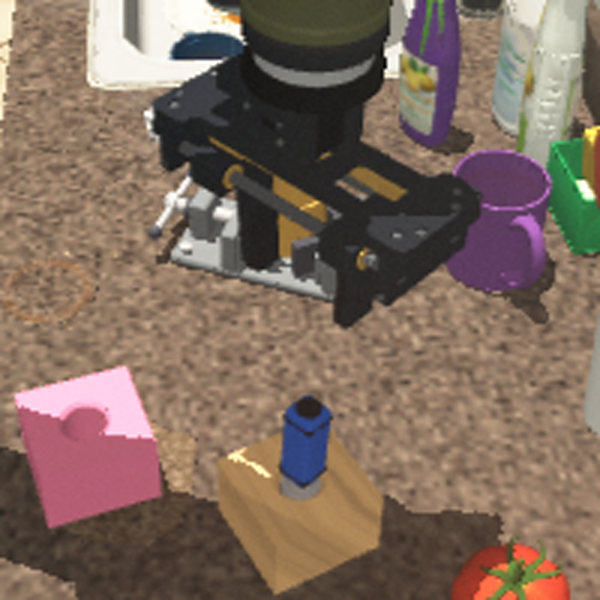

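The deburrer stands in the wooden hole, with its handle top at (308,408) and collar at (300,490), and seems to lean slightly. I'll measure the lean.

```bash
python3 - <<'E'
from h import *
print(get_state()['clock'])
b=None
for f in('raw_s1.png','raw_s3.png','raw_s6.png'):
    im=cv2.imread('pics/'+f).astype(int); m=((im[:,:,0]-im[:,:,2]>50)&(im[:,:,0]-im[:,:,1]>40)); m[:230]=0;m[300:]=0;m[:,:310]=0;m[:,355:]=0
    ys,xs=np.nonzero(m); k=np.polyfit(ys,xs,1); print(f,len(ys),xs.mean().round(2),ys.mean().round(2),'rows',ys.min(),ys.max(),'slope',k[0].round(3))
for z in(.06,.09,.12):print(proj('side',[.489,-.193,z]))
e,d=ray('side',*proj('side',[.489,-.193,.09]));print('m/px',np.linalg.norm(e-[.489,-.193,.09])/440)
E
```

```text
30.475
raw_s1.png 261 329.87 258.89 rows 243 271 slope -0.024
raw_s3.png 274 328.51 258.14 rows 245 270 slope 0.004
raw_s6.png 274 331.13 258.16 rows 245 270 slope -0.07
[329.65099666 267.13994325]
[329.98297729 257.66851358]
[330.33027845 247.75998829]
m/px 0.002038563457615528
```

The lean is about 2°, within the hole's clearance, and the handle rows (245–270) match those before the pick-up, so the tool is home. Handing in.

```bash
python3 -c "
from plant import job; print(job.finish_job())"
```

```text
the job is handed in; nothing more can be done
None
```

The job is done and handed in at about 30.5 s on the robot's clock. I took the deburrer from the wooden stand and ran it once clockwise round the tube's inside edge. It started on the screw side and ended about 10° past it. Then I put it back cone down, let go and lifted the gripper clear.

**Pressure on the edge:** my estimates from the wrist force, read about every 11° of the circle, stayed between about 3.3 and 7.5 N. The readings carry up to about 1 N of noise, and the force between them was not checked. With sideways friction counted in, the total reached about 8 N.

**Back in the stand:**
- **Fully home:** the cone met the hole floor at gripper height 0.0738 m, against 0.0739 m at pick-up. The handle also appears at the same height in the last picture as before the pick-up.
- **Slight lean:** the deburrer leans about 2° more than at first, resting in the loose hole.

**Other objects:** the mug and tomato look undisturbed in the last picture. The slip nut was hidden behind the gripper there, but it was in place when I lifted off the tube.

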